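# Clamp a housing with the turnbuckle

## Task

Set the small die-cast housing flat and lid up on the raised bed of the clamp, with its two short end faces towards the jaws. Then push the spokes of the turnbuckle round, over the top away from the bed, until both jaws have drawn in and hold the housing firmly, and let go. Leave the tip cleaner, the pliers and the screwdriver where they lie.

Things in the scene. Friction and masses are not known exactly. Their poses are not given: they have to be found in the camera images.
- housing: Loose closed die-cast aluminium box with screwed lid: 44 mm along its x, 64 mm along its y, 32 mm high, 0.15 to 0.31 kg. Origin at the centre of its underside, z up through the lid. Its short end faces (looking along its +y and -y) are the ones to clamp, either way round; grasp it across the 44 mm. It stands on the bench left of the clamp; a station 150 mm high is nearer the robot.
- clamp: Fixed self-centring clamp: grey base plate 230 mm along its x, 124 mm along its y, 10 mm thick; origin at the centre of its underside. Its x points away from the robot (turned up to 0.12 rad), y to the left. The bed is at its near end, the turnbuckle 135 mm further along its x; the two jaws run along its x on either side of both.
- nest (a point): Centre of the top of the bed, an aluminium block 44 mm (x) by 50 mm (y), top 22 mm above the bench; the clamp's axes. The housing's underside rests here. Before and behind the bed (along x), between the jaws, only the base plate (top at 10 mm) and thin strips (14 mm) lie: room for fingers.
- hub (a point): Centre of the turnbuckle, on its axis, 68 mm above the bench; the axis lies along the clamp's y. Its steel body has a hub 26 mm in diameter with four spokes at right angles to one another, in the plane across the axis: 9 mm thick, each with a ball 13 mm in diameter centred 46 mm from the axis. Jaw lugs at both ends of the axis, 78 mm high, stand at least 60 mm apart.
- turnbuckle (a joint): Turn of its body, rad. Spokes stand at this angle plus quarter turns, from straight up towards the clamp's +x. Growing draws each jaw in 2.55 mm per rad from 80 mm apart at 0. Starts at -0.5 to 0.4; meets the housing at about 3.1, limit 4.5; stays where left (friction 0.1 N m). Push spokes about 30 mm from the axis, a quarter turn each; 10 to 15 N at the end is firm.
- jaw_left: Left jaw (clamp's +y side): aluminium bar 205 mm long along the clamp's x, top 40 mm above the bench, with a steel plate 60 mm long facing the bed, top at 48 mm. It slides along the clamp's y only and carries the left threaded rod. Its origin is no useful point: take the gap from the turnbuckle's joint.
- jaw_right: Right jaw (clamp's -y side), the mirror image of the left one.
- tip_cleaner: Black round pot with brass wool, 64 mm in diameter, 37 mm high, loose, a bystander; origin at the centre of its underside.
- pliers: Black-handled needle pliers lying flat, 134 x 43 x 11 mm, loose, a bystander; origin under the middle, x along them to the tips.
- driver: Cross-head screwdriver lying flat, 161 x 22 x 24 mm, loose, a bystander; origin under the middle, x along it to the tip.
Things that resemble listed ones, but are neither listed nor needed, are in the scene too. Of the things like the housing, leave any that is green; of the rest the larger one is meant.

How it is judged:
By the outcome, as a careful person would: the job done as asked, in the order asked, and still so for the second after the job is handed in, with the robot touching nothing.
It also fails if it takes over 61 s, if anything falls off the work surface, if the arm or the gripper's body presses on something with over 40 N, if the wrist force passes 120 N, or if a joint passes its speed limit or range.

## Robot

A 7-joint arm with a two-finger parallel gripper is mounted at the origin on the work surface; the furniture and walls round the work are solid. World frame = base frame: x ahead of the robot, y to its left, z up, the work surface at z = 0. Lengths are in mm, angles in rad, forces in N, time in s.
With the tool pointing down it reaches from about 400 to 875 mm from the base axis. Payload 4.4 kg.
Tool frame: the origin (TCP) lies between the finger pads; the fingertips stand ctrl.tcp_to_tips ahead of it and the grasp point (between the pads) lies 8 mm behind it (ctrl.tcp_to_tips is the distance from the TCP to the fingertips, in mm); z points along the fingers, y is the direction in which the jaws open and shut (so a half turn about z gives the same grasp; the last joint's range is limited). The gripper opens to 85 mm and grips with 20 to 120 N. Pads are 22 mm wide; open, the fingers measure 114 mm over their backs; the gripper's body (76 mm by 85 mm) begins 54 mm behind the grasp point. The pads swing forward as they close: fully open they stand 13 mm farther back than shut.
Start: joints at [1.228, 0.628, 0.038, 1.517, -0.027, 0.996, -0.02], TCP at [177.658, -625.264, 242.313] pointing down, gripper open.
Joint ranges: [-3.06, 3.06], [-0.37, 2.12], [-1.25, 1.32], [0.18, 2.47], [-1.1, 4.24], [0.23, 1.98], [-2.94, 2.94]. Speed limits (rad/s): [2.57, 2.57, 3.14, 3.14, 3.14, 3.14, 3.14].

## Interface

Orientations are given as [roll, pitch, yaw] about the fixed x, y, z axes, in that order (R = Rz(yaw) Ry(pitch) Rx(roll)).
In Python, from cell import ctrl gives the robot as it stands.
- The arm moves only by the tool send_rows, never from a script. Its argument "rows" is a list of rows, each an object of numbers: "x", "y", "z": the shift along the world's x, y, z in cm; "roll": the turn about the world's z in degrees; "claw": the closure, from 0 (fully open) to 1 (shut). A call has 1 to 5 rows; each row is the pose to reach, as a shift and turn from the pose commanded when the call began; what a row does not reach only later rows make up. A row lasts 1/12 s, in which the tool goes at most 41.7 mm and 7.16 degrees, less where a joint would pass 70% of its speed; a pose out of reach is approached as far as the arm can. A call with a gripper value outside its range is refused whole. The fingers move at their own pace and stop on an object; the grip force is fixed at half the most. Time passes only in rows, so rows that repeat a pose let the fingers close. It gives the time, the measured TCP pose, the force and the opening at its end, in the units of the state.
- ctrl.read_state(): the state, without advancing time (a new reading comes with each control period).
- ctrl.get_image(name): name is "side" or "top"; returns (picture, depth): 480x640x3 uint8, blue, green, red; 480x640 float32, mm along the optical axis (not along the pixel's ray), 0 where there is no reading.
- ctrl.get_calibration(name): a dict with "intrinsics" (3x3 intrinsics, pixels), "T" (4x4, takes a point from camera to world coordinates). Camera axes: x right, y down, z forward; pixel columns grow to the right and rows downward; lengths in mm; the calibration is good to about 2 mm. A picture is of the moment at which its call begins. get_calibration takes no time and is no camera call.
- ctrl.finish_job(): hands the job in, once; it reports no verdict.
Trained networks look in the newest picture that a camera, given by its name, has taken for a name from the list of things; names that differ only in an ending like _2 or _b are one class to them, and where a whole thing is asked for, a point or a joint stands for the part that bears it (a point fixed in the world has none). Each returns a list of dicts, best first, with "confidence" (0 to 1); they miss things now and then, are a little off and sometimes report something else, mostly with a low value. They report only what shows in the picture. A call takes as long as a camera call. They do not tell look-alikes from the thing itself.
- ctrl.recognise(camera, query): "uv" ([column, row] in pixels, amid what is visible of it).
- ctrl.regions_of(camera, query): "region" (480x640 bool, what is visible of it) and "uv" ([column, row] in pixels, amid what is visible of it).
- ctrl.place_of(camera, query): "uv" ([column, row] in pixels: a listed point, or the origin of a listed thing).
The state is a dict: "clock": time; "qpos": joint angles; "qd": joint speeds; "tau": joint torques, N m; "eef_pos": TCP position; "tool_rot": TCP orientation; "force": force on the tool from outside, world axes, zero at the start; "torque": the same for the moment, N m; "width": finger opening in mm.
Only numpy, scipy, OpenCV 4.12 (cv2) and the standard library are available. Lean on these libraries where they do the work, as an engineer would, in place of code of your own. Each camera call takes 0.05 s, during which the arm holds its last target. There are 200 camera calls.

## Working session

There is one attempt and no reset: what is moved stays moved. The work goes in short steps, Python scripts to look and compute and a tool call to move; the robot and the scene stay as the last step left them, time stands still between calls to the robot, and variables do not carry over. Pictures are saved under pics/ and viewed, on a budget of 10 in all, crops included, one or two more only if the job needs it, and the job is handed in when it is done.

Besides the shell and the picture viewer there is one more tool, called after "Emit:" by a JSON object that holds its "name" and its "arguments", one argument or row to a line. send_rows: Moves the arm, as the interface text tells. Its arguments: {"type":"object","properties":{"rows":{"type":"array"}},"required":["rows"]}

```bash
mkdir -p pics
cat > h.py <<'E'
import numpy as np, cv2
from cell import ctrl
def world(cam,uv,d=None,z=None):
    c=ctrl.get_calibration(cam);K=np.array(c["intrinsics"]);T=np.array(c["T"])
    r=np.linalg.inv(K)@np.array([uv[0],uv[1],1.])
    if z is None: p=r*d
    else:
        w=T[:3,:3]@r; p=r*((z-T[2,3])/w[2])
    return T[:3,:3]@p+T[:3,3]
def cloud(cam,depth,mask):
    v,u=np.nonzero(mask&(depth>0));d=depth[v,u]
    c=ctrl.get_calibration(cam);K=np.array(c["intrinsics"]);T=np.array(c["T"])
    p=np.linalg.inv(K)@np.vstack([u*d,v*d,d]);return (T[:3,:3]@p).T+T[:3,3]
E
python3 - <<'E'
from h import *
print(ctrl.read_state(),ctrl.tcp_to_tips)
for c in("top","side"):
    im,d=ctrl.get_image(c);cv2.imwrite(f"pics/{c}1.png",im);np.save(c+"1.npy",d)
    print(c,np.round(ctrl.get_calibration(c)["T"],2).tolist())
    for q in("housing","tip_cleaner","pliers","driver","turnbuckle","clamp"):
        for r in ctrl.regions_of(c,q):
            P=cloud(c,d,r["region"])
            if len(P)<10: continue
            t=P[P[:,2]>np.percentile(P[:,2],90)-6]
            print(q,round(r["confidence"],2),np.round(r["uv"]),len(P),"med",np.round(np.median(P,0)),"zmax",round(np.percentile(P[:,2],95)), "rect",[np.round(x,2) for x in cv2.minAreaRect(t[:,:2].astype(np.float32))])
    for q in("nest","hub","housing","clamp"):
        for r in ctrl.place_of(c,q):
            z={"nest":22,"hub":68,"housing":0,"clamp":0}[q]
            print(q,round(r["confidence"],2),np.round(r["uv"]),np.round(world(c,r["uv"],z=z)))
E
```

```text
{'clock': 0.0, 'qpos': array([ 1.2281519 ,  0.62933626,  0.03843957,  1.51832101, -0.02700774,
        0.99627047, -0.02000105]), 'qd': array([ 0.00038729,  0.00063258,  0.00149592, -0.00195919,  0.00075834,
       -0.00155209,  0.00011255]), 'tau': array([-5.32327140e-04, -5.63407159e+01,  1.22590106e+00, -1.93443704e+01,
        1.10531109e-02,  1.05035794e-02,  4.58743921e-05]), 'eef_pos': array([ 177.5366153 , -624.69356532,  241.41042203]), 'tool_rot': array([-3.13977545e+00,  1.44272899e-05,  2.76842175e-01]), 'force': array([ 0.75219806, -0.54165725,  0.38825435]), 'torque': array([ 0.00428171, -0.01120085,  0.00314298]), 'width': 85.40849041482335} 11.0
top [[-0.02, -0.98, 0.2, 262.18], [-1.0, 0.02, 0.01, -154.86], [-0.02, -0.2, -0.98, 1020.38], [0.0, 0.0, 0.0, 1.0]]
housing 0.94 [231. 278.] 430 med [387.  41.  23.] zmax 26 rect [array([389.31,  42.28]), array([32.45, 46.78]), np.float64(86.49)]
housing 0.66 [269. 244.] 799 med [460. -40.  31.] zmax 34 rect [array([461.85, -38.03]), array([64.3 , 44.01]), np.float64(71.97)]
housing 0.62 [395. 363.] 826 med [ 204. -290.   31.]
[... 2085 characters left out ...]
ray([ 42.31, 115.18]), np.float64(87.81)]
driver 0.69 [363. 244.] 292 med [592.  -4.  16.] zmax 24 rect [array([564.41, -33.38]), array([157.47,  56.5 ]), np.float64(50.9)]
turnbuckle 0.74 [403. 240.] 439 med [ 633. -168.   76.] zmax 107 rect [array([ 648.27, -167.86]), array([ 8.36, 72.4 ]), np.float64(88.02)]
clamp 0.72 [363. 262.] 3976 med [ 562. -180.   31.] zmax 78 rect [array([ 577.69, -232.11]), array([278.34,  88.17]), np.float64(45.56)]
nest 0.61 [340. 265.] [ 512. -145.   22.]
hub 0.94 [402. 246.] [ 638. -161.   68.]
hub 0.37 [310. 257.] [ 441. -210.   68.]
housing 0.82 [310. 258.] [459. -40.   0.]
housing 0.68 [278. 245.] [389.  55.   0.]
clamp 0.82 [359. 275.] [ 553. -148.    0.]
```

View pics/top1.png

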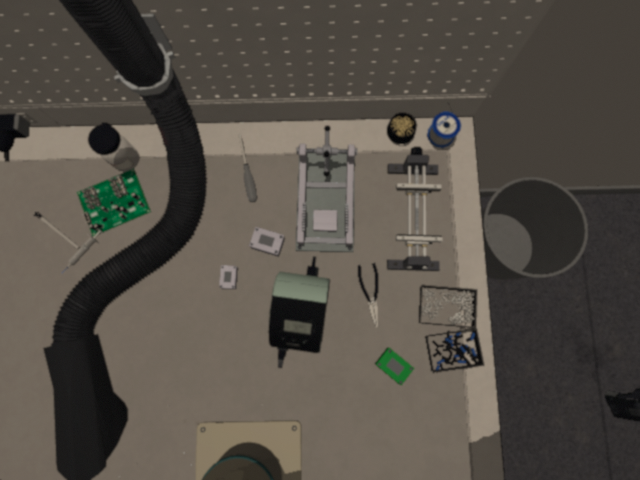

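View pics/side1.png

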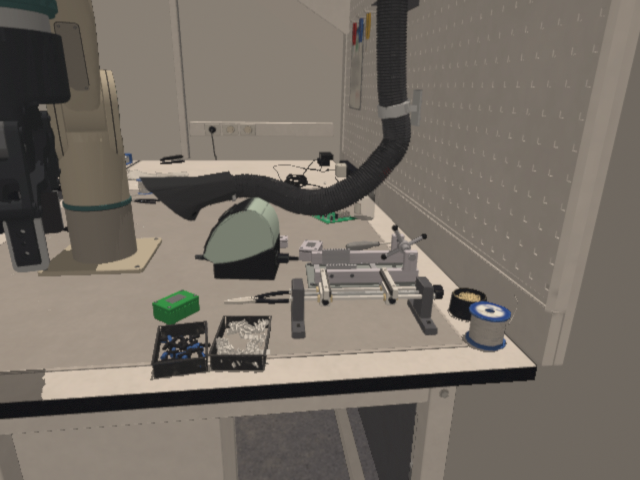

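The larger light housing is at (267,241) in the top picture and the small look-alike is at (229,277). The green box at (394,366) is to be left. The bed is at (325,220), the turnbuckle at (326,152) and the soldering station at (300,310). The hose is to the left. The clamp with white rods at (415,210) is a look-alike.

Run:
```python
from h import *
d=np.load("top1.npy");P=cloud("top",d,d>0)
def sel(x0,x1,y0,y1,z0,z1):
    m=(P[:,0]>x0)&(P[:,0]<x1)&(P[:,1]>y0)&(P[:,1]<y1)&(P[:,2]>z0)&(P[:,2]<z1);return P[m]
def rect(n,Q): print(n,len(Q),np.round(np.median(Q,0),1),[np.round(x,2) for x in cv2.minAreaRect(Q[:,:2].astype(np.float32))])
rect("housing",sel(420,510,-90,10,26,40))
rect("bed",sel(475,530,-190,-120,18,27))
rect("plate",sel(430,700,-240,-90,7,12))
rect("jawL",sel(440,700,-135,-85,36,52)); rect("jawR",sel(440,700,-250,-195,36,52))
for y0,y1 in((-140,-85),(-250,-190)):
    Q=sel(480,620,y0,y1,36,44); 
    for x in range(480,620,35):
        q=Q[(Q[:,0]>x)&(Q[:,0]<x+35)]; print(x,np.round(np.percentile(q[:,1],[3,97]),1) if len(q) else None)
ds=np.load("side1.npy");S=cloud("side",ds,ds>0)
for n,C in(("top",P),("side",S)):
    m=(abs(C[:,1]+166)<26)&(C[:,0]>570)&(C[:,0]<700)&(C[:,2]>82)&(C[:,2]<130);q=C[m]
    print(n,len(q),np.round(q[np.argsort(-q[:,2])][:25:3]).tolist())
    m=(abs(C[:,1]+166)<26)&(C[:,0]>570)&(C[:,0]<700)&(C[:,2]>55)&(C[:,2]<130);q=C[m]
    for x in range(576,700,6):
        k=q[(q[:,0]>=x)&(q[:,0]<x+6)]
        if len(k): print(x,len(k),np.round([k[:,2].min(),k[:,2].max()]),end=";")
    print()
# hose/tall obstacles in grid
for x in range(250,720,50):
    print(x,[ (int(max(np.append(sel(x,x+50,y,y+50,-50,900)[:,2],-1)))) for y in range(200,-400,-50)])
im=cv2.imread("pics/top1.png")[120:270,210:370];cv2.imwrite("pics/c1.png",cv2.resize(im,None,fx=5,fy=4,interpolation=cv2.INTER_CUBIC)[:600,:800])
```

```text
housing 646 [461.2 -39.1  31.5] [array([461.6 , -37.97]), array([64.28, 44.33]), np.float64(71.61)]
bed 473 [ 504.8 -161.    21.7] [array([ 505.35, -152.8 ]), array([67.  , 44.65]), np.float64(86.06)]
plate 2672 [ 552.9 -162.7    9.6] [array([ 553.1 , -163.66]), array([234.58, 144.03]), np.float64(1.0)]
jawL 571 [ 536.4 -113.2   40. ] [array([ 543.91, -113.59]), array([ 16.08, 176.54]), np.float64(87.41)]
jawR 578 [ 534.3 -212.3   39.9] [array([ 540.38, -212.53]), array([ 15.64, 181.54]), np.float64(86.51)]
480 [-119.  -104.5]
515 [-119.1 -104.9]
550 [-120.3 -107.4]
585 [-122.8 -110. ]
480 [-216.5 -201.4]
515 [-219.8 -207.3]
550 [-221.1 -207.8]
585 [-222.1 -208.9]
top 108 [[617.0, -165.0, 116.0], [620.0, -163.0, 114.0], [616.0, -171.0, 114.0], [612.0, -167.0, 113.0], [615.0, -163.0, 113.0], [611.0, -167.0, 112.0], [615.0, -171.0, 112.0], [617.0, -169.0, 111.0], [613.0, -165.0, 110.0]]
594 1 [56. 56.];606 8 [ 55. 112.];612 34 [ 55. 116.];618 25 [ 57. 114.];624 16 [62. 97.];630 59 [65. 90.];636 76 [66. 84.];642 33 [71. 82.];648 20 [73. 84.];654 15 [75. 83.];660 19 [79. 90.];666 16 [84.
[... 372 characters left out ...]
;636 28 [58. 82.];642 16 [70. 81.];648 18 [67. 81.];654 15 [74. 84.];660 16 [77. 87.];666 14 [80. 90.];672 20 [83. 96.];678 15 [86. 97.];684 2 [89. 92.];
250 [7, 7, 9, 7, 7, 86, 143, 145, 144, 7, 12, 28]
300 [117, 6, 6, 7, 7, 7, 153, 155, 152, 16, 14, 27]
350 [132, 123, 7, 27, 27, 7, 148, 146, 141, 14, 17, 77]
400 [129, 126, 120, 27, 29, 36, 36, 48, 13, 38, 71, 84]
450 [102, 123, 128, 125, 7, 36, 36, 51, 25, 51, 72, 85]
500 [27, 110, 149, 149, 7, 16, 9, 52, 26, 52, 6, 79]
550 [30, 8, 183, 184, 25, 27, 8, 44, 56, 45, 8, 85]
600 [117, 6, 559, 558, 23, 23, 8, 82, 116, 80, 14, 77]
650 [122, 346, 347, 522, 19, 5, 7, 78, 97, 11, 7, 38]
700 [410, 1, 405, 406, 403, 402, 400, 397, 395, 393, 392, 389]
```

View pics/c1.png

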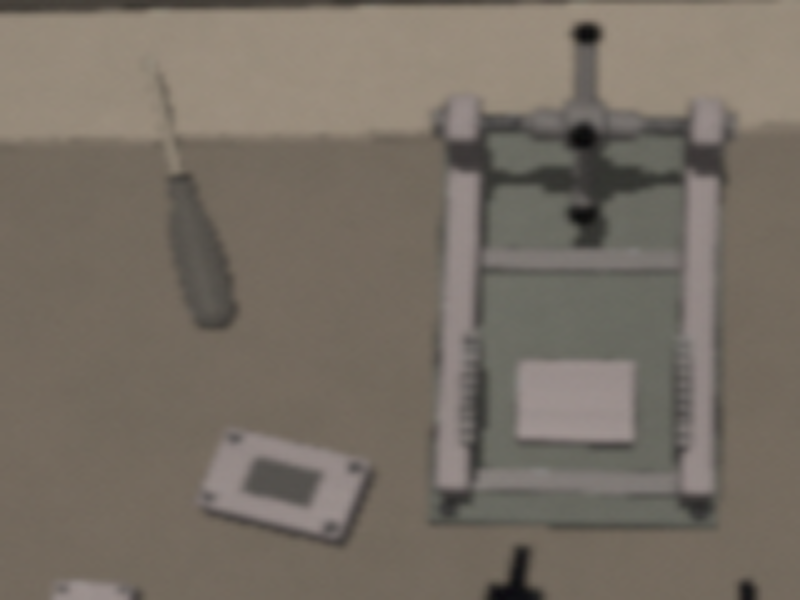

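Emit:
{"name": "send_rows", "arguments": {
  "rows": [
    {"x": 2, "y": 3, "z": 3},
    {"x": 5, "y": 6, "z": 5},
    {"x": 8, "y": 9, "z": 6},
    {"x": 11, "y": 12, "z": 6},
    {"x": 14, "y": 15, "z": 6}
  ]
}}

```text
$.rows[0]: bad value
```

The start angle is about -0.46 (balls at (617,-166,109) and (680,·,91)), and the clamp's yaw is about -3°. The nest is at about (504,-161), and the housing is at (461.5,-38) with yaw -18.4°. The refused move call probably needs all five fields.

Emit:
{"name": "send_rows", "arguments": {
  "rows": [
    {"x": 18, "y": 10, "z": 1, "roll": 20, "claw": 0},
    {"x": 18, "y": 10, "z": 1, "roll": 20, "claw": 0},
    {"x": 18, "y": 10, "z": 1, "roll": 20, "claw": 0},
    {"x": 18, "y": 10, "z": 1, "roll": 20, "claw": 0},
    {"x": 18, "y": 10, "z": 1, "roll": 20, "claw": 0}
  ]
}}

```text
clock: 1.52
eef_pos: [359.6, -523.9, 252.6]
tool_rot: [3.141, -0.001, 0.626]
force: [0.6, -0.3, -1.4]
width: 85.2
```

Emit:
{"name": "send_rows", "arguments": {
  "rows": [
    {"x": 7.3, "y": 19.5, "z": 0, "roll": 20, "claw": 0},
    {"x": 7.3, "y": 19.5, "z": 0, "roll": 20, "claw": 0},
    {"x": 7.3, "y": 19.5, "z": 0, "roll": 20, "claw": 0},
    {"x": 7.3, "y": 19.5, "z": 0, "roll": 20, "claw": 0},
    {"x": 7.3, "y": 19.5, "z": 0, "roll": 20, "claw": 0}
  ]
}}

```text
clock: 1.93
eef_pos: [431.0, -328.4, 252.5]
tool_rot: [3.141, -0.0, 0.975]
force: [1.4, 1.1, 0.4]
width: 85.8
```

Emit:
{"name": "send_rows", "arguments": {
  "rows": [
    {"x": 3, "y": 20, "z": 0, "roll": 15.7, "claw": 0},
    {"x": 3, "y": 20, "z": 0, "roll": 15.7, "claw": 0},
    {"x": 3, "y": 20, "z": 0, "roll": 15.7, "claw": 0},
    {"x": 3, "y": 20, "z": 0, "roll": 15.7, "claw": 0},
    {"x": 3, "y": 20, "z": 0, "roll": 15.7, "claw": 0}
  ]
}}

```text
clock: 2.35
eef_pos: [460.8, -127.4, 252.7]
tool_rot: [3.141, -0.001, 1.25]
force: [0.2, 0.3, -0.5]
width: 85.6
```

Emit:
{"name": "send_rows", "arguments": {
  "rows": [
    {"x": 0, "y": 4, "z": 0, "roll": 0, "claw": 0},
    {"x": 0, "y": 8, "z": 0, "roll": 0, "claw": 0},
    {"x": 0, "y": 9.1, "z": -4, "roll": 0, "claw": 0},
    {"x": 0, "y": 9.1, "z": -8, "roll": 0, "claw": 0},
    {"x": 0, "y": 9.1, "z": -12, "roll": 0, "claw": 0}
  ]
}}

```text
clock: 2.77
eef_pos: [461.8, -37.8, 132.1]
tool_rot: [3.138, -0.002, 1.252]
force: [-0.1, -0.7, -0.9]
width: 85.5
```

Emit:
{"name": "send_rows", "arguments": {
  "rows": [
    {"x": 0, "y": 0, "z": -3, "roll": 0, "claw": 0},
    {"x": 0, "y": 0, "z": -5, "roll": 0, "claw": 0},
    {"x": 0, "y": 0, "z": -5, "roll": 0, "claw": 0}
  ]
}}

```text
clock: 3.02
eef_pos: [458.3, -39.0, 79.1]
tool_rot: [-3.135, 0.002, 1.25]
force: [-0.1, -0.2, -0.4]
width: 85.3
```

Run:
```python
from h import *
s=ctrl.read_state();print(s["eef_pos"],s["tool_rot"],s["force"])
im,d=ctrl.get_image("top");i2,_=ctrl.get_image("side")
a=cv2.resize(im[190:290,220:320],(400,400));b=cv2.resize(i2[180:280,250:350],(400,400));cv2.imwrite("pics/g1.png",np.hstack([a,b]))
```

```text
[458.3225592  -39.0258004   79.07836431] [-3.13512509e+00  2.06695996e-03  1.24960951e+00] [-0.10686896 -0.19469682 -0.43397231]
```

View pics/g1.png

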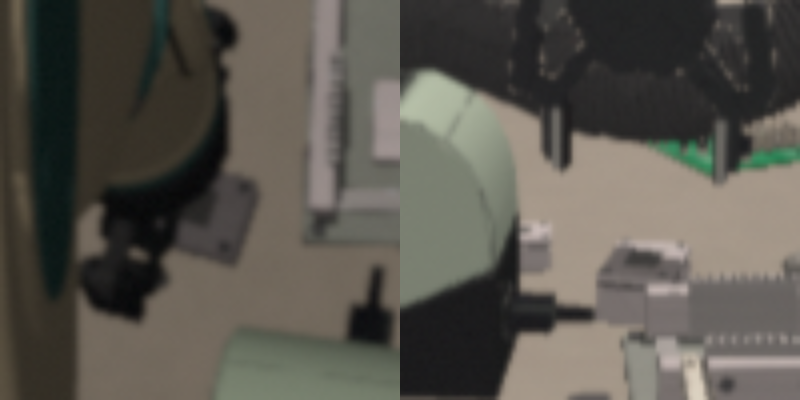

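The fingers straddle the housing: in the right half of the crop they are at columns 555 and 720, with the box at 600–690 between them. Next I go down and close.

Emit:
{"name": "send_rows", "arguments": {
  "rows": [
    {"x": 0.1, "y": 0.1, "z": -3, "roll": 0, "claw": 0},
    {"x": 0.1, "y": 0.1, "z": -5, "roll": 0, "claw": 0},
    {"x": 0.1, "y": 0.1, "z": -6.6, "roll": 0, "claw": 0},
    {"x": 0.1, "y": 0.1, "z": -6.6, "roll": 0, "claw": 0},
    {"x": 0.1, "y": 0.1, "z": -6.6, "roll": 0, "claw": 0}
  ]
}}

```text
clock: 3.53
eef_pos: [462.8, -38.6, 17.0]
tool_rot: [3.14, -0.001, 1.249]
force: [-0.4, 0.2, 0.7]
width: 85.1
```

Emit:
{"name": "send_rows", "arguments": {
  "rows": [
    {"x": 0, "y": 0, "z": 0, "roll": 0, "claw": 1},
    {"x": 0, "y": 0, "z": 0, "roll": 0, "claw": 1},
    {"x": 0, "y": 0, "z": 0, "roll": 0, "claw": 1},
    {"x": 0, "y": 0, "z": 0, "roll": 0, "claw": 1},
    {"x": 0, "y": 0, "z": 0, "roll": 0, "claw": 1}
  ]
}}

```text
clock: 3.95
eef_pos: [462.3, -38.4, 17.6]
tool_rot: [3.14, 0.0, 1.249]
force: [-0.9, 0.7, 9.1]
width: 42.9
```

Emit:
{"name": "send_rows", "arguments": {
  "rows": [
    {"x": 0, "y": 0, "z": 0, "roll": 0, "claw": 1},
    {"x": 0, "y": 0, "z": 0, "roll": 0, "claw": 1},
    {"x": 0, "y": 0, "z": 0, "roll": 0, "claw": 1},
    {"x": 0, "y": 0, "z": 0, "roll": 0, "claw": 1}
  ]
}}

```text
clock: 4.28
eef_pos: [462.3, -38.5, 17.6]
tool_rot: [3.139, 0.0, 1.249]
force: [-0.4, -0.3, 9.7]
width: 43.1
```

Emit:
{"name": "send_rows", "arguments": {
  "rows": [
    {"x": 0, "y": 0, "z": 2, "roll": 0, "claw": 1},
    {"x": 0, "y": 0, "z": 5, "roll": 0, "claw": 1},
    {"x": 0, "y": 0, "z": 8.5, "roll": 0, "claw": 1},
    {"x": 0, "y": 0, "z": 8.5, "roll": 0, "claw": 1}
  ]
}}

```text
clock: 4.62
eef_pos: [464.5, -38.0, 106.1]
tool_rot: [3.134, -0.003, 1.249]
force: [0.2, 0.9, -1.8]
width: 43.1
```

Emit:
{"name": "send_rows", "arguments": {
  "rows": [
    {"x": 1.4, "y": -3.3, "z": 0, "roll": 5, "claw": 1},
    {"x": 2.8, "y": -6.6, "z": 0, "roll": 10, "claw": 1},
    {"x": 4.2, "y": -10, "z": 0, "roll": 15.4, "claw": 1},
    {"x": 4.2, "y": -12.3, "z": 0, "roll": 15.4, "claw": 1},
    {"x": 4.2, "y": -12.3, "z": 0, "roll": 15.4, "claw": 1}
  ]
}}

```text
clock: 5.03
eef_pos: [503.0, -168.6, 100.4]
tool_rot: [-3.14, 0.004, 1.508]
force: [-0.3, -0.3, -3.6]
width: 42.8
```

Emit:
{"name": "send_rows", "arguments": {
  "rows": [
    {"x": 0, "y": 0, "z": -1.5, "roll": 0, "claw": 1},
    {"x": 0, "y": 0, "z": -1.5, "roll": 0, "claw": 1}
  ]
}}

```text
clock: 5.2
eef_pos: [501.7, -161.4, 84.4]
tool_rot: [-3.138, -0.001, 1.516]
force: [-0.2, 0.0, -2.7]
width: 42.9
```

Run:
```python
from h import *
s=ctrl.read_state();print(s["eef_pos"],s["tool_rot"],s["force"],s["width"])
im,d=ctrl.get_image("top");i2,d2=ctrl.get_image("side")
np.save("t2.npy",d);np.save("s2.npy",d2);cv2.imwrite("pics/full.png",i2)
a=cv2.resize(im[150:270,270:370],(400,480));b=cv2.resize(i2[180:300,300:400],(400,480));cv2.imwrite("pics/g2.png",np.hstack([a,b]))
P=np.vstack([cloud("top",d,d>0)]);e=s["eef_pos"]
for n,P in(("top",cloud("top",d,d>0)),("side",cloud("side",d2,d2>0))):
    q=P[(abs(P[:,0]-e[0])<45)&(abs(P[:,1]-e[1])<45)&(P[:,2]>55)&(P[:,2]<100)]
    print(n,len(q),np.round(np.percentile(q,[2,50,98],axis=0),1).tolist() if len(q) else"")
```

```text
[ 501.70563678 -161.39178005   84.44938517] [-3.13769606e+00 -6.25384494e-04  1.51634166e+00] [-0.22454136  0.01879159 -2.66853671] 42.90345266109893
top 152 [[472.7, -187.4, 71.3], [483.4, -140.7, 96.8], [501.1, -129.0, 99.8]]
side 470 [[468.1, -193.0, 70.9], [498.5, -188.6, 87.9], [534.2, -154.6, 99.9]]
```

View pics/g2.png

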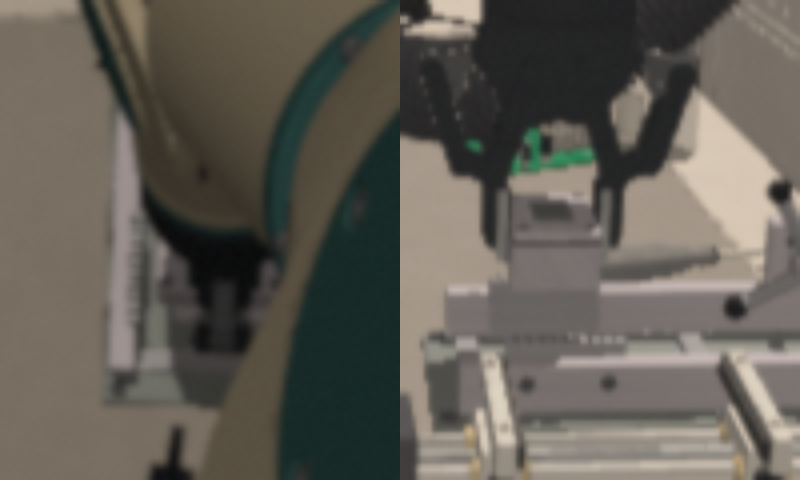

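Held level and square: the end faces are at about y -193 and -129, so it is centred at -161 between the jaws. Now I lower it onto the bed.

Emit:
{"name": "send_rows", "arguments": {
  "rows": [
    {"x": 0.05, "y": 0, "z": -2, "roll": 0, "claw": 1},
    {"x": 0.05, "y": 0, "z": -3.5, "roll": 0, "claw": 1},
    {"x": 0.05, "y": 0, "z": -4.2, "roll": 0, "claw": 1},
    {"x": 0.05, "y": 0, "z": -4.4, "roll": 0, "claw": 1},
    {"x": 0.05, "y": 0, "z": -4.4, "roll": 0, "claw": 1}
  ]
}}

```text
clock: 5.72
eef_pos: [504.1, -160.7, 42.4]
tool_rot: [-3.141, -0.0, 1.519]
force: [0.5, -0.6, -2.4]
width: 43.2
```

Emit:
{"name": "send_rows", "arguments": {
  "rows": [
    {"x": 0, "y": 0, "z": -0.1, "roll": 0, "claw": 1},
    {"x": 0, "y": 0, "z": -0.2, "roll": 0, "claw": 1},
    {"x": 0, "y": 0, "z": -0.2, "roll": 0, "claw": 1},
    {"x": 0, "y": 0, "z": -0.2, "roll": 0, "claw": 1}
  ]
}}

```text
clock: 6.05
eef_pos: [504.4, -161.4, 40.8]
tool_rot: [3.141, 0.0, 1.517]
force: [0.2, -0.2, -1.7]
width: 42.9
```

Run:
```python
from h import *
s=ctrl.read_state();print(s["eef_pos"],s["tool_rot"],s["force"],s["width"])
i2,d2=ctrl.get_image("side")
for n,P in (("side",cloud("side",d2,d2>0)),):
    q=P[(abs(P[:,0]-504)<14)&(abs(P[:,1]+165)<20)&(P[:,2]>45)&(P[:,2]<62)]
    print("lid z",len(q),np.round(np.percentile(q[:,2],[5,50,95]),1) if len(q) else "")
```

```text
[ 504.40629832 -161.44535526   40.75210879] [3.14086293e+00 2.06787038e-04 1.51747751e+00] [ 0.24665648 -0.22844314 -1.68806627] 42.929001491596125
lid z 96 [55.1 56.  57.1]
```

Emit:
{"name": "send_rows", "arguments": {
  "rows": [
    {"x": 0, "y": 0, "z": -0.1, "roll": 0, "claw": 1},
    {"x": 0, "y": 0, "z": -0.15, "roll": 0, "claw": 1},
    {"x": 0, "y": 0, "z": -0.15, "roll": 0, "claw": 1}
  ]
}}

```text
clock: 6.35
eef_pos: [504.4, -161.4, 39.6]
tool_rot: [3.141, 0.001, 1.518]
force: [-1.8, 0.5, 5.9]
width: 42.8
```

Emit:
{"name": "send_rows", "arguments": {
  "rows": [
    {"x": 0, "y": 0, "z": -0.05, "roll": 0, "claw": 1},
    {"x": 0, "y": 0, "z": -0.05, "roll": 0, "claw": 1}
  ]
}}

```text
clock: 6.52
eef_pos: [504.4, -161.4, 39.6]
tool_rot: [3.141, 0.001, 1.518]
force: [-2.7, 0.5, 11.4]
width: 42.6
```

Seated: the force rose to 11 N. I release, rise, shut the fingers and turn across to the turnbuckle.

Emit:
{"name": "send_rows", "arguments": {
  "rows": [
    {"x": 0, "y": 0, "z": 0.1, "roll": 0, "claw": 0},
    {"x": 0, "y": 0, "z": 0.1, "roll": 0, "claw": 0},
    {"x": 0, "y": 0, "z": 0.1, "roll": 0, "claw": 0},
    {"x": 0, "y": 0, "z": 0.1, "roll": 0, "claw": 0},
    {"x": 0, "y": 0, "z": 0.1, "roll": 0, "claw": 0}
  ]
}}

```text
clock: 6.93
eef_pos: [504.1, -161.2, 39.2]
tool_rot: [-3.141, -0.0, 1.518]
force: [0.1, -0.8, -0.5]
width: 85.5
```

Emit:
{"name": "send_rows", "arguments": {
  "rows": [
    {"x": 0, "y": 0, "z": 2, "roll": 0, "claw": 0},
    {"x": 0, "y": 0, "z": 5, "roll": 0, "claw": 0},
    {"x": 0, "y": 0, "z": 8.5, "roll": 0, "claw": 0},
    {"x": 0, "y": 0, "z": 11.5, "roll": 0, "claw": 0},
    {"x": 0, "y": 0, "z": 11.5, "roll": 0, "claw": 1}
  ]
}}

```text
clock: 7.35
eef_pos: [507.6, -161.4, 159.4]
tool_rot: [3.132, 0.001, 1.518]
force: [0.7, 0.6, -1.0]
width: 75.6
```

Emit:
{"name": "send_rows", "arguments": {
  "rows": [
    {"x": 2, "y": 0, "z": 0, "roll": -7, "claw": 1},
    {"x": 4, "y": -0.3, "z": 0, "roll": -14, "claw": 1},
    {"x": 6, "y": -0.6, "z": 0, "roll": -21, "claw": 1},
    {"x": 8.4, "y": -0.5, "z": 0, "roll": -28, "claw": 1},
    {"x": 8.4, "y": -0.5, "z": 0, "roll": -35, "claw": 1}
  ]
}}

```text
clock: 7.77
eef_pos: [592.8, -165.6, 154.3]
tool_rot: [3.138, -0.004, 0.901]
force: [0.3, 0.4, -0.2]
width: 12.0
```

Emit:
{"name": "send_rows", "arguments": {
  "rows": [
    {"x": 0, "y": 0, "z": 0, "roll": -35, "claw": 1},
    {"x": 0, "y": 0, "z": 0, "roll": -35, "claw": 1},
    {"x": 0, "y": 0, "z": 0, "roll": -35, "claw": 1},
    {"x": 0, "y": 0, "z": 0, "roll": -35, "claw": 1},
    {"x": 0, "y": 0, "z": 0, "roll": -35, "claw": 1}
  ]
}}

```text
clock: 8.18
eef_pos: [587.9, -166.2, 153.8]
tool_rot: [-3.141, 0.001, 0.29]
force: [0.0, 0.0, -0.8]
width: 0.1
```

Emit:
{"name": "send_rows", "arguments": {
  "rows": [
    {"x": 0, "y": 0, "z": 0, "roll": -10, "claw": 1},
    {"x": 0, "y": 0, "z": 0, "roll": -20, "claw": 1},
    {"x": 0, "y": 0, "z": 0, "roll": -20, "claw": 1},
    {"x": 0, "y": 0, "z": 0, "roll": -20, "claw": 1}
  ]
}}

```text
clock: 8.52
eef_pos: [587.9, -166.0, 153.9]
tool_rot: [3.141, 0.001, -0.055]
force: [-0.8, -0.7, 0.0]
width: 0.0
```

Run:
```python
from h import *
s=ctrl.read_state();print(s["eef_pos"],s["tool_rot"],s["force"],s["width"],s["qpos"])
i2,d2=ctrl.get_image("side")
cv2.imwrite("pics/g3.png",cv2.resize(i2[150:310,290:490],(800,600)))
P=cloud("side",d2,d2>0)
q=P[(abs(P[:,0]-504)<30)&(abs(P[:,1]+165)<45)&(P[:,2]>50)&(P[:,2]<62)]
print(len(q),np.round(np.percentile(q,[5,50,95],axis=0),1).tolist(),cv2.minAreaRect(q[:,:2].astype(np.float32)))
q=P[(abs(P[:,1]+167)<16)&(P[:,0]>570)&(P[:,0]<700)&(P[:,2]>100)&(P[:,2]<120)&(P[:,0]>606)]
print(np.round(np.median(q,0)),len(q))
```

```text
[ 587.91868089 -166.03697553  153.89524985] [ 3.14111952e+00  7.74503477e-04 -5.51427983e-02] [-0.80228885 -0.71841969  0.02775167] 0.013712222072556995 [ 0.33909047  0.68087079 -0.17798165  1.71148046  0.16257829  0.76434813
 -1.54365326]
288 [[483.6, -191.5, 51.5], [503.6, -166.7, 54.7], [523.1, -131.0, 55.7]] ((503.7477111816406, -168.092529296875), (82.71147918701172, 44.82962417602539), 89.77996063232422)
[ 618. -168.  109.] 42
```

View pics/g3.png

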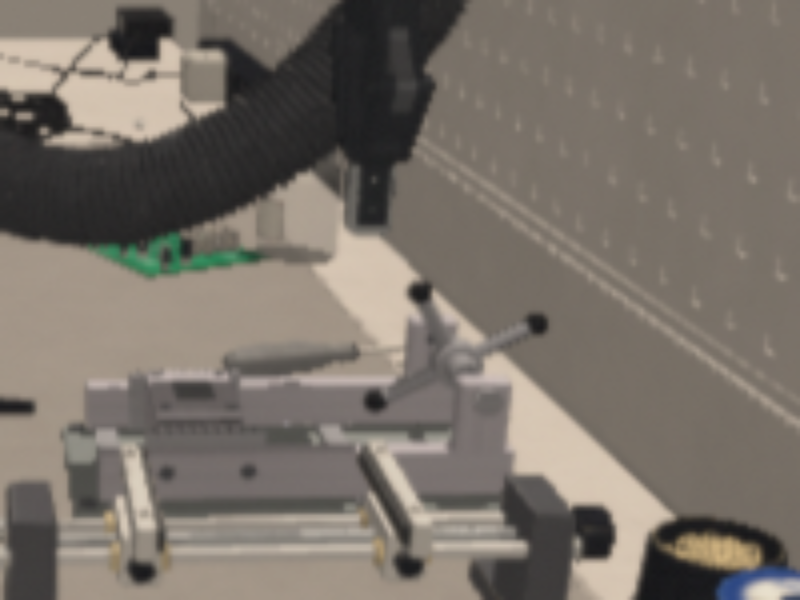

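The housing sits on the bed with its lid at z ≈ 54.7, centred. The spoke's ball is at crop (418,290), i.e. (618,-168,109), and the shut fingers are behind it, clear. Now the first push.

Emit:
{"name": "send_rows", "arguments": {
  "rows": [
    {"x": 0, "y": 0, "z": -2.5, "roll": 0, "claw": 1},
    {"x": 0, "y": 0, "z": -4.6, "roll": 0, "claw": 1},
    {"x": 1.3, "y": 0, "z": -4.6, "roll": 0, "claw": 1},
    {"x": 2.3, "y": -0.1, "z": -4.6, "roll": 0, "claw": 1},
    {"x": 3.3, "y": -0.2, "z": -4.6, "roll": 0, "claw": 1}
  ]
}}

```text
clock: 8.98
eef_pos: [617.9, -167.3, 107.0]
tool_rot: [-3.14, 0.008, -0.05]
force: [-5.7, 2.1, 4.5]
width: -0.0
```

Emit:
{"name": "send_rows", "arguments": {
  "rows": [
    {"x": 0.7, "y": 0, "z": 0.1, "roll": 0, "claw": 1},
    {"x": 1.3, "y": 0, "z": 0.1, "roll": 0, "claw": 1},
    {"x": 1.8, "y": -0.1, "z": 0, "roll": 0, "claw": 1},
    {"x": 2.3, "y": -0.1, "z": -0.3, "roll": 0, "claw": 1},
    {"x": 2.3, "y": -0.1, "z": -0.3, "roll": 0, "claw": 1}
  ]
}}

```text
clock: 9.4
eef_pos: [644.5, -169.0, 104.8]
tool_rot: [-3.141, 0.0, -0.052]
force: [-2.9, 0.8, 0.1]
width: 0.3
```

Emit:
{"name": "send_rows", "arguments": {
  "rows": [
    {"x": 0.4, "y": 0, "z": -0.3, "roll": 0, "claw": 1},
    {"x": 0.8, "y": 0, "z": -0.7, "roll": 0, "claw": 1},
    {"x": 1.0, "y": 0, "z": -1.1, "roll": 0, "claw": 1},
    {"x": 1.2, "y": 0, "z": -1.5, "roll": 0, "claw": 1},
    {"x": 1.2, "y": 0, "z": -1.5, "roll": 0, "claw": 1}
  ]
}}

```text
clock: 9.82
eef_pos: [658.0, -169.6, 90.3]
tool_rot: [3.141, -0.004, -0.053]
force: [-0.3, -0.1, 2.4]
width: -0.3
```

```bash
cat > th.py <<'E'
from h import *
from scipy.optimize import minimize_scalar
def theta(tag=None):
    s=ctrl.read_state();print(np.round(s["eef_pos"],1),np.round(s["force"],1),s["clock"])
    i2,d2=ctrl.get_image("side");H=np.array([638.5,68.])
    if tag: cv2.imwrite(f"pics/{tag}.png",cv2.resize(i2[150:310,290:490],(800,600)))
    P=cloud("side",d2,d2>0);e=s["eef_pos"]
    q=P[(abs(P[:,1]+168)<14)];x=q[:,0]-H[0];z=q[:,2]-H[1];r=np.hypot(x,z)
    k=(r>22)&(r<54)&(z>-45)&~((abs(q[:,0]-e[0])<17)&(q[:,2]>e[2]-14))
    a=np.degrees(np.arctan2(x[k],z[k]))
    h,_=np.histogram(a%90,bins=18,range=(0,90));print("hist mod90 /5deg",h)
    h,_=np.histogram(a,bins=36,range=(-180,180));print("full /10deg from -180",h)
E
python3 -c "
from th import *
theta('g4')"
```

```text
[ 658.  -169.6   90.3] [-0.3 -0.1  2.4] 9.8167
hist mod90 /5deg [ 0  0  0  0  0  0  0  0  0  0  0  0  0 19 68 62 35  4]
full /10deg from -180 [ 0  0  0  0  0  0  2 44 22  0  0  0  0  0  0  3 51 15  0  0  0  0  0  0
 14 35  2  0  0  0  0  0  0  0  0  0]
```

View pics/g4.png

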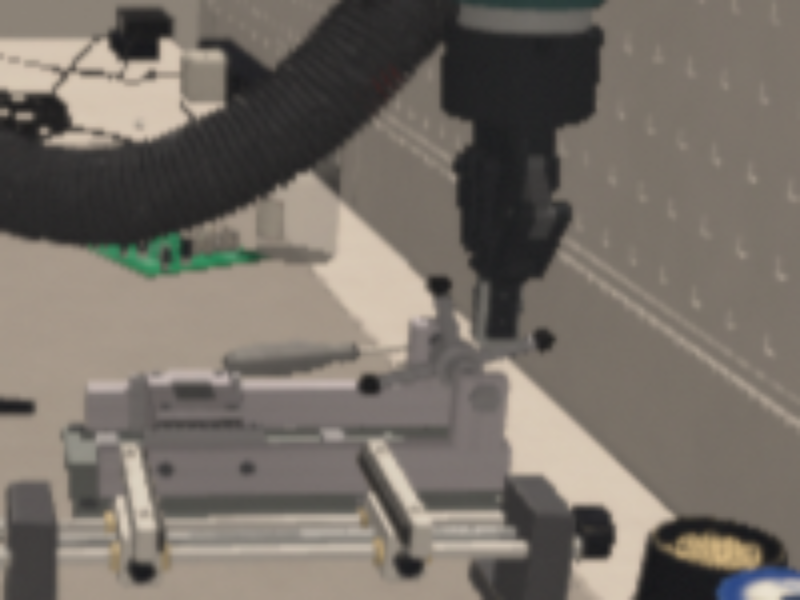

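θ ≈ 74° now (1.29 rad), with the next spoke at crop (438,290), i.e. -16°. Second quarter turn next.

Emit:
{"name": "send_rows", "arguments": {
  "rows": [
    {"x": 0, "y": 0, "z": 3.5, "roll": 0, "claw": 1},
    {"x": 0, "y": 0.1, "z": 6, "roll": 0, "claw": 1},
    {"x": -3.4, "y": 0.2, "z": 6, "roll": 0, "claw": 1},
    {"x": -6.4, "y": 0.3, "z": 6, "roll": 0, "claw": 1},
    {"x": -6.4, "y": 0.3, "z": 6, "roll": 0, "claw": 1}
  ]
}}

```text
clock: 10.28
eef_pos: [585.5, -166.9, 150.0]
tool_rot: [3.141, 0.007, -0.054]
force: [-0.6, 0.4, -1.0]
width: -0.0
```

Emit:
{"name": "send_rows", "arguments": {
  "rows": [
    {"x": 0, "y": 0, "z": -2.5, "roll": 0, "claw": 1},
    {"x": 0, "y": 0, "z": -4.2, "roll": 0, "claw": 1},
    {"x": 1, "y": 0, "z": -4.2, "roll": 0, "claw": 1},
    {"x": 2, "y": -0.1, "z": -4.2, "roll": 0, "claw": 1},
    {"x": 2.9, "y": -0.2, "z": -4.2, "roll": 0, "claw": 1}
  ]
}}

```text
clock: 10.7
eef_pos: [620.3, -168.0, 107.6]
tool_rot: [-3.141, 0.003, -0.053]
force: [-4.9, 1.8, 3.7]
width: 0.2
```

Emit:
{"name": "send_rows", "arguments": {
  "rows": [
    {"x": 0.7, "y": 0, "z": 0.1, "roll": 0, "claw": 1},
    {"x": 1.3, "y": 0, "z": 0.1, "roll": 0, "claw": 1},
    {"x": 1.8, "y": -0.1, "z": 0, "roll": 0, "claw": 1},
    {"x": 2.3, "y": -0.1, "z": -0.3, "roll": 0, "claw": 1},
    {"x": 2.3, "y": -0.1, "z": -0.3, "roll": 0, "claw": 1}
  ]
}}

```text
clock: 11.12
eef_pos: [644.9, -169.4, 105.0]
tool_rot: [3.141, -0.001, -0.053]
force: [-2.8, -0.1, 0.5]
width: -0.2
```

Emit:
{"name": "send_rows", "arguments": {
  "rows": [
    {"x": 0.4, "y": 0, "z": -0.3, "roll": 0, "claw": 1},
    {"x": 0.8, "y": 0, "z": -0.7, "roll": 0, "claw": 1},
    {"x": 1.0, "y": 0, "z": -1.1, "roll": 0, "claw": 1},
    {"x": 1.2, "y": 0, "z": -1.5, "roll": 0, "claw": 1},
    {"x": 1.2, "y": 0, "z": -1.5, "roll": 0, "claw": 1}
  ]
}}

```text
clock: 11.53
eef_pos: [658.2, -169.8, 90.5]
tool_rot: [3.141, -0.004, -0.053]
force: [0.9, -1.4, 2.0]
width: -0.0
```

```bash
python3 -c "
from th import *
theta()
i2,d2=ctrl.get_image('side');P=cloud('side',d2,d2>0)
q=P[(abs(P[:,0]-504)<30)&(abs(P[:,1]+161)<33)&(P[:,2]>51)&(P[:,2]<62)]
print(np.round(np.percentile(q,[3,50,97],axis=0),1).tolist())"
```

```text
[ 658.2 -169.8   90.5] [ 0.9 -1.4  2. ] 11.5333
hist mod90 /5deg [ 0  0  0  0  0  0  0  0  0  0  0  0  0 22 63 59 40  3]
full /10deg from -180 [ 0  0  0  0  0  0  2 41 24  0  0  0  0  0  0  6 49 16  0  0  0  0  0  0
 14 32  3  0  0  0  0  0  0  0  0  0]
[[483.0, -191.4, 51.8], [503.6, -165.9, 54.8], [523.9, -130.3, 55.8]]
```

The second quarter is done (θ ≈ 164°). Third approach now, pushing gently and watching the force.

Emit:
{"name": "send_rows", "arguments": {
  "rows": [
    {"x": 0, "y": 0, "z": 3.5, "roll": 0, "claw": 1},
    {"x": 0, "y": 0.1, "z": 6, "roll": 0, "claw": 1},
    {"x": -3.4, "y": 0.2, "z": 6, "roll": 0, "claw": 1},
    {"x": -6.4, "y": 0.3, "z": 6, "roll": 0, "claw": 1},
    {"x": -6.4, "y": 0.3, "z": 6, "roll": 0, "claw": 1}
  ]
}}

```text
clock: 12.05
eef_pos: [585.2, -166.5, 150.0]
tool_rot: [3.141, 0.008, -0.054]
force: [-2.1, -0.7, -0.3]
width: -0.0
```

Emit:
{"name": "send_rows", "arguments": {
  "rows": [
    {"x": 0, "y": 0, "z": -2.5, "roll": 0, "claw": 1},
    {"x": 0, "y": 0, "z": -4.2, "roll": 0, "claw": 1},
    {"x": 1, "y": 0, "z": -4.2, "roll": 0, "claw": 1},
    {"x": 2, "y": -0.1, "z": -4.2, "roll": 0, "claw": 1},
    {"x": 2.3, "y": -0.1, "z": -4.2, "roll": 0, "claw": 1}
  ]
}}

```text
clock: 12.47
eef_pos: [615.6, -167.0, 107.7]
tool_rot: [-3.141, 0.001, -0.053]
force: [-2.7, 0.2, 2.0]
width: -0.0
```

Emit:
{"name": "send_rows", "arguments": {
  "rows": [
    {"x": 0.1, "y": 0, "z": 0, "roll": 0, "claw": 1},
    {"x": 0.2, "y": 0, "z": 0, "roll": 0, "claw": 1},
    {"x": 0.3, "y": 0, "z": 0, "roll": 0, "claw": 1}
  ]
}}

```text
clock: 12.72
eef_pos: [617.4, -167.1, 108.3]
tool_rot: [-3.141, 0.001, -0.053]
force: [-3.4, 0.7, 2.6]
width: 0.0
```

Emit:
{"name": "send_rows", "arguments": {
  "rows": [
    {"x": 0.1, "y": 0, "z": 0, "roll": 0, "claw": 1},
    {"x": 0.2, "y": 0, "z": 0, "roll": 0, "claw": 1},
    {"x": 0.3, "y": 0, "z": 0, "roll": 0, "claw": 1}
  ]
}}

```text
clock: 12.97
eef_pos: [621.1, -167.3, 108.6]
tool_rot: [3.142, -0.0, -0.053]
force: [-2.8, 0.3, 2.3]
width: 0.2
```

Emit:
{"name": "send_rows", "arguments": {
  "rows": [
    {"x": 0.1, "y": 0, "z": 0, "roll": 0, "claw": 1},
    {"x": 0.2, "y": 0, "z": 0, "roll": 0, "claw": 1},
    {"x": 0.2, "y": 0, "z": 0, "roll": 0, "claw": 1}
  ]
}}

```text
clock: 13.22
eef_pos: [623.3, -167.3, 108.4]
tool_rot: [3.142, -0.0, -0.053]
force: [-2.3, 1.9, 1.6]
width: 0.2
```

Emit:
{"name": "send_rows", "arguments": {
  "rows": [
    {"x": 0.1, "y": 0, "z": 0, "roll": 0, "claw": 1},
    {"x": 0.2, "y": 0, "z": 0, "roll": 0, "claw": 1},
    {"x": 0.2, "y": 0, "z": 0, "roll": 0, "claw": 1}
  ]
}}

```text
clock: 13.47
eef_pos: [624.7, -167.3, 108.2]
tool_rot: [3.141, 0.001, -0.053]
force: [-4.3, 0.2, 3.2]
width: -0.1
```

Emit:
{"name": "send_rows", "arguments": {
  "rows": [
    {"x": 0.1, "y": 0, "z": 0, "roll": 0, "claw": 1},
    {"x": 0.2, "y": 0, "z": 0, "roll": 0, "claw": 1},
    {"x": 0.2, "y": 0, "z": 0, "roll": 0, "claw": 1}
  ]
}}

```text
clock: 13.72
eef_pos: [626.1, -167.3, 108.3]
tool_rot: [3.141, 0.002, -0.053]
force: [-6.0, 1.3, 4.8]
width: 0.1
```

Emit:
{"name": "send_rows", "arguments": {
  "rows": [
    {"x": 0.1, "y": 0, "z": 0, "roll": 0, "claw": 1},
    {"x": 0.2, "y": 0, "z": 0, "roll": 0, "claw": 1},
    {"x": 0.2, "y": 0, "z": 0, "roll": 0, "claw": 1}
  ]
}}

```text
clock: 13.97
eef_pos: [627.2, -167.4, 108.3]
tool_rot: [3.141, 0.004, -0.053]
force: [-8.0, 0.2, 6.9]
width: -0.0
```

Emit:
{"name": "send_rows", "arguments": {
  "rows": [
    {"x": 0.1, "y": 0, "z": 0, "roll": 0, "claw": 1},
    {"x": 0.2, "y": 0, "z": 0, "roll": 0, "claw": 1},
    {"x": 0.2, "y": 0, "z": 0, "roll": 0, "claw": 1}
  ]
}}

```text
clock: 14.22
eef_pos: [628.4, -167.3, 108.1]
tool_rot: [3.141, 0.006, -0.053]
force: [-9.2, 0.2, 7.2]
width: 0.0
```

Emit:
{"name": "send_rows", "arguments": {
  "rows": [
    {"x": 0.1, "y": 0, "z": 0, "roll": 0, "claw": 1},
    {"x": 0.2, "y": 0, "z": 0, "roll": 0, "claw": 1},
    {"x": 0.2, "y": 0, "z": 0, "roll": 0, "claw": 1}
  ]
}}

```text
clock: 14.47
eef_pos: [629.4, -167.4, 108.0]
tool_rot: [3.141, 0.008, -0.054]
force: [-12.4, 0.9, 9.8]
width: 0.0
```

```bash
python3 -c "
from th import *
theta('g5')"
```

```text
[ 629.4 -167.4  108. ] [-12.4   0.9   9.8] 14.4667
hist mod90 /5deg [40 54 68 19  0  0  0  0  0  0  0  0  0  0  0  0  1  9]
full /10deg from -180 [15 19  0  0  0  0  0  0  0 28 41  0  0  0  0  0  0  0  6 19  0  0  0  0
  0  0 10 45  8  0  0  0  0  0  0  0]
```

View pics/g5.png

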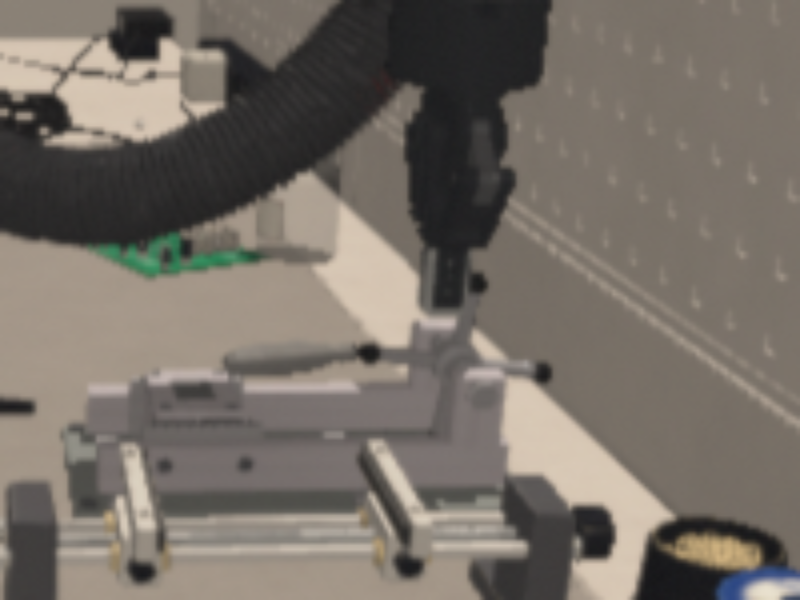

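The spokes are at about 9° past the half turn (3.3 rad), the jaws are against the housing and the push is 12 N. One small push more, then I back off.

Emit:
{"name": "send_rows", "arguments": {
  "rows": [
    {"x": 0.1, "y": 0, "z": 0, "roll": 0, "claw": 1},
    {"x": 0.2, "y": 0, "z": 0, "roll": 0, "claw": 1},
    {"x": 0.2, "y": 0, "z": 0, "roll": 0, "claw": 1},
    {"x": 0.2, "y": 0, "z": 0, "roll": 0, "claw": 1}
  ]
}}

```text
clock: 14.85
eef_pos: [630.2, -167.4, 107.9]
tool_rot: [3.141, 0.01, -0.054]
force: [-15.0, 1.8, 10.7]
width: 0.3
```

Emit:
{"name": "send_rows", "arguments": {
  "rows": [
    {"x": -0.5, "y": 0, "z": 0, "roll": 0, "claw": 1},
    {"x": -1.5, "y": 0, "z": 0, "roll": 0, "claw": 1},
    {"x": -2.5, "y": 0, "z": 2, "roll": 0, "claw": 1},
    {"x": -3, "y": 0, "z": 5, "roll": 0, "claw": 1},
    {"x": -5, "y": 0, "z": 9, "roll": 0, "claw": 1}
  ]
}}

```text
clock: 15.27
eef_pos: [588.5, -166.7, 194.8]
tool_rot: [-3.14, -0.002, -0.052]
force: [0.9, 0.5, 1.3]
width: -0.3
```

Emit:
{"name": "send_rows", "arguments": {
  "rows": [
    {"x": 0, "y": 0, "z": 4, "roll": 0, "claw": 1},
    {"x": 0, "y": 0, "z": 8, "roll": 0, "claw": 1},
    {"x": 0, "y": -4, "z": 8, "roll": 0, "claw": 1},
    {"x": 0, "y": -8, "z": 8, "roll": 0, "claw": 1},
    {"x": 0, "y": -10, "z": 8, "roll": 0, "claw": 1}
  ]
}}

```text
clock: 15.68
eef_pos: [587.4, -273.8, 277.3]
tool_rot: [3.135, -0.006, -0.057]
force: [-0.1, -1.4, -0.1]
width: 0.1
```

```bash
python3 -c "
from th import *
theta('g6')
i2,d2=ctrl.get_image('side');P=cloud('side',d2,d2>0)
q=P[(abs(P[:,0]-504)<30)&(abs(P[:,1]+161)<33)&(P[:,2]>51)&(P[:,2]<62)]
print(np.round(np.percentile(q,[3,50,97],axis=0),1).tolist())
for c in ('top','side'):
  if c=='top': ctrl.get_image(c)
  for n in('tip_cleaner','pliers','driver'): print(c,n,[(round(r['confidence'],2),np.round(r['uv']).tolist()) for r in ctrl.recognise(c,n)])
"
```

```text
[ 587.4 -273.8  277.3] [-0.1 -1.4 -0.1] 15.6833
hist mod90 /5deg [71 56  8  1  0  0  0  0  0  0  0  0  0  0  0  2 26 62]
full /10deg from -180 [15  0  0  0  0  0  0  0 11 46  8  0  0  0  0  0  0 31 41  1  0  0  0  0
  0  2 46 25  0  0  0  0  0  0  0  0]
[[482.7, -191.6, 51.9], [503.2, -165.5, 54.7], [523.6, -129.8, 55.9]]
top tip_cleaner [(0.25, [318.0, 167.0])]
top pliers []
top driver [(0.59, [248.0, 184.0])]
side tip_cleaner [(0.59, [462.0, 301.0])]
side pliers [(0.64, [263.0, 297.0]), (0.19, [370.0, 266.0])]
side driver [(0.68, [360.0, 242.0])]
```

View pics/g6.png

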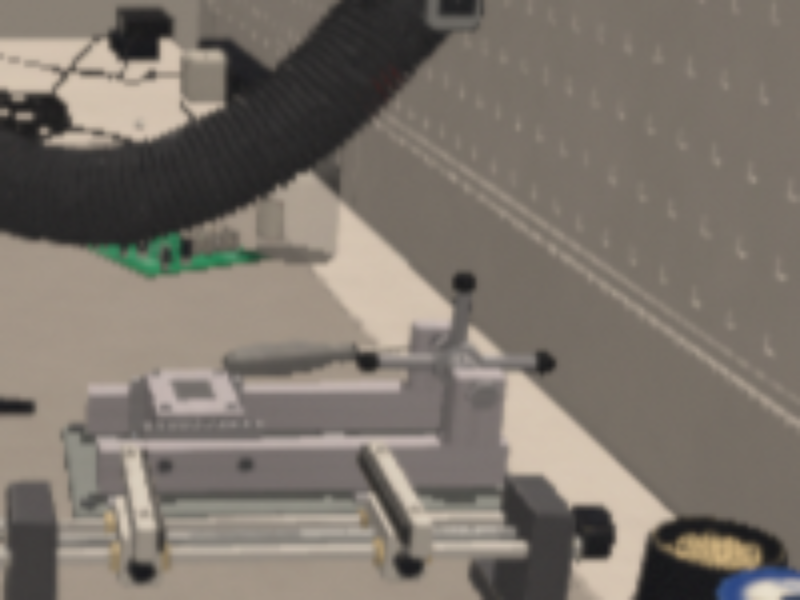

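On release the spokes sprang back about 9° to the point where friction holds them, which is only 2–3° past contact. I push once more to 15 N and let go slowly, so no swing loses clamping.

Emit:
{"name": "send_rows", "arguments": {
  "rows": [
    {"x": 0, "y": 5, "z": 0, "roll": 0, "claw": 1},
    {"x": 0, "y": 10, "z": 0, "roll": 0, "claw": 1},
    {"x": 0, "y": 10, "z": 0, "roll": 0, "claw": 1},
    {"x": 0, "y": 10, "z": -4, "roll": 0, "claw": 1},
    {"x": 0, "y": 10, "z": -8, "roll": 0, "claw": 1}
  ]
}}

```text
clock: 16.55
eef_pos: [589.5, -164.3, 197.8]
tool_rot: [3.141, -0.008, -0.048]
force: [-0.4, -0.5, -0.8]
width: -0.2
```

Emit:
{"name": "send_rows", "arguments": {
  "rows": [
    {"x": 0, "y": 0, "z": -4, "roll": 0, "claw": 1},
    {"x": 0, "y": 0, "z": -8, "roll": 0, "claw": 1},
    {"x": 0, "y": 0, "z": -9, "roll": 0, "claw": 1},
    {"x": 1.5, "y": 0, "z": -9, "roll": 0, "claw": 1},
    {"x": 3, "y": 0, "z": -9, "roll": 0, "claw": 1}
  ]
}}

```text
clock: 16.97
eef_pos: [616.3, -166.7, 105.4]
tool_rot: [-3.141, 0.002, -0.053]
force: [1.4, 0.3, 0.4]
width: 0.0
```

Emit:
{"name": "send_rows", "arguments": {
  "rows": [
    {"x": 0.4, "y": 0, "z": 0, "roll": 0, "claw": 1},
    {"x": 0.8, "y": 0, "z": 0, "roll": 0, "claw": 1},
    {"x": 1.2, "y": 0, "z": 0, "roll": 0, "claw": 1},
    {"x": 1.6, "y": 0, "z": 0, "roll": 0, "claw": 1},
    {"x": 1.6, "y": 0, "z": 0, "roll": 0, "claw": 1}
  ]
}}

```text
clock: 17.38
eef_pos: [628.8, -166.7, 106.1]
tool_rot: [-3.141, 0.008, -0.053]
force: [-7.3, 1.7, 6.2]
width: -0.1
```

Emit:
{"name": "send_rows", "arguments": {
  "rows": [
    {"x": 0.2, "y": 0, "z": 0, "roll": 0, "claw": 1},
    {"x": 0.4, "y": 0, "z": 0, "roll": 0, "claw": 1},
    {"x": 0.4, "y": 0, "z": 0, "roll": 0, "claw": 1},
    {"x": 0.4, "y": 0, "z": 0, "roll": 0, "claw": 1}
  ]
}}

```text
clock: 17.72
eef_pos: [630.0, -166.7, 106.0]
tool_rot: [-3.141, 0.013, -0.053]
force: [-13.7, 2.7, 9.6]
width: 0.0
```

Emit:
{"name": "send_rows", "arguments": {
  "rows": [
    {"x": -0.1, "y": 0, "z": 0, "roll": 0, "claw": 1},
    {"x": -0.2, "y": 0, "z": 0, "roll": 0, "claw": 1},
    {"x": -0.3, "y": 0, "z": 0, "roll": 0, "claw": 1},
    {"x": -0.4, "y": 0, "z": 0, "roll": 0, "claw": 1},
    {"x": -0.5, "y": 0, "z": 0, "roll": 0, "claw": 1}
  ]
}}

```text
clock: 18.13
eef_pos: [627.9, -166.7, 106.0]
tool_rot: [-3.141, 0.006, -0.053]
force: [-6.4, 1.5, 2.9]
width: 0.2
```

Emit:
{"name": "send_rows", "arguments": {
  "rows": [
    {"x": -0.1, "y": 0, "z": 0, "roll": 0, "claw": 1},
    {"x": -0.2, "y": 0, "z": 0, "roll": 0, "claw": 1},
    {"x": -0.3, "y": 0, "z": 0, "roll": 0, "claw": 1},
    {"x": -0.4, "y": 0, "z": 0, "roll": 0, "claw": 1},
    {"x": -0.5, "y": 0, "z": 0, "roll": 0, "claw": 1}
  ]
}}

```text
clock: 18.55
eef_pos: [626.1, -166.7, 106.0]
tool_rot: [-3.141, 0.0, -0.053]
force: [-2.8, 2.1, 1.3]
width: 0.2
```

Emit:
{"name": "send_rows", "arguments": {
  "rows": [
    {"x": -0.1, "y": 0, "z": 0, "roll": 0, "claw": 1},
    {"x": -0.2, "y": 0, "z": 0, "roll": 0, "claw": 1},
    {"x": -0.3, "y": 0, "z": 0, "roll": 0, "claw": 1},
    {"x": -0.4, "y": 0, "z": 0, "roll": 0, "claw": 1},
    {"x": -0.5, "y": 0, "z": 0, "roll": 0, "claw": 1}
  ]
}}

```text
clock: 18.97
eef_pos: [622.4, -168.1, 105.8]
tool_rot: [3.141, -0.002, -0.054]
force: [1.3, -0.7, -0.8]
width: 0.1
```

Emit:
{"name": "send_rows", "arguments": {
  "rows": [
    {"x": -1, "y": 0, "z": 0, "roll": 0, "claw": 1},
    {"x": -2, "y": 0, "z": 1, "roll": 0, "claw": 1},
    {"x": -3, "y": 0, "z": 4, "roll": 0, "claw": 1},
    {"x": -3, "y": 0, "z": 8, "roll": 0, "claw": 1},
    {"x": -3, "y": 0, "z": 12, "roll": 0, "claw": 1}
  ]
}}

```text
clock: 19.38
eef_pos: [590.0, -167.7, 226.9]
tool_rot: [3.141, 0.002, -0.054]
force: [0.9, 0.2, 0.1]
width: 0.1
```

Emit:
{"name": "send_rows", "arguments": {
  "rows": [
    {"x": 0, "y": -4, "z": 4, "roll": 0, "claw": 1},
    {"x": 0, "y": -8, "z": 5, "roll": 0, "claw": 1},
    {"x": 0, "y": -10, "z": 5, "roll": 0, "claw": 1},
    {"x": 0, "y": -10, "z": 5, "roll": 0, "claw": 1},
    {"x": 0, "y": -10, "z": 5, "roll": 0, "claw": 1}
  ]
}}

```text
clock: 19.8
eef_pos: [590.5, -270.8, 276.7]
tool_rot: [3.139, -0.001, -0.059]
force: [-0.2, 0.8, -0.6]
width: -0.3
```

```bash
python3 -c "
from th import *
theta('g7')
i2,d2=ctrl.get_image('top');P=cloud('top',d2,d2>0)
for n,x0,x1 in(('bed',485,525),('rear',545,600)):
  q=P[(P[:,0]>x0)&(P[:,0]<x1)&(P[:,2]>36)&(P[:,2]<51)]
  for a,b in((-150,-85),(-250,-175)):
    k=q[(q[:,1]>a)&(q[:,1]<b)]; print(n,np.round(np.percentile(k[:,1],[3,97]),1) if len(k) else None)
"
```

```text
[ 590.5 -270.8  276.7] [-0.2  0.8 -0.6] 19.8
hist mod90 /5deg [65 62  8  0  0  0  0  0  0  0  0  0  0  0  0  0 23 67]
full /10deg from -180 [16  0  0  0  0  0  0  0 12 46  8  0  0  0  0  0  0 34 38  0  0  0  0  0
  0  0 44 27  0  0  0  0  0  0  0  0]
bed [-127.9 -118.5]
bed None
rear [-131.  -118.2]
rear None
```

View pics/g7.png

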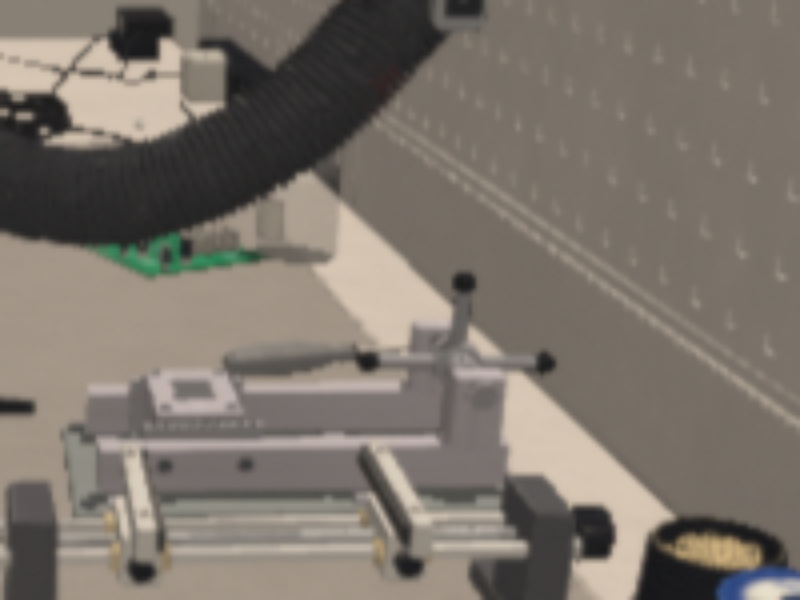

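The rest position is the same after a slow release, so friction sets it and the clamping holds. The left plate lies against the housing's end (y ≈ -128), and the box is flat with its lid up. Handing in.

```bash
python3 -c "
from cell import ctrl
print(ctrl.finish_job())"
```

```text
the job is handed in; nothing more can be done
None
```

I set the larger light-coloured housing lid up on the bed, with its short ends towards the jaws. I then turned the turnbuckle over the top with three pushes and handed the job in at about 20 s. The arm stands clear above the work.

**Clamping:** I pushed the last spoke to 15 N, let go, then pushed again to 14 N and backed off slowly. Each time the spokes sprang back about 9° from their position under load. They stopped at about 180° (3.15 rad), which is only 2–3° past the point where the jaws meet the housing. So friction in the turnbuckle keeps the remaining clamping force, which is less than the 15 N push.

**Last checks:**
- **Housing:** the lid was level at about 55 mm (54 expected) and had not shifted when I last measured it, before the second push. The last picture shows it still flat.
- **Jaws:** the left plate is against the housing's end. The arm hid the right jaw from the top camera, so I only judged that side from the side picture.
- **Bystanders:** nothing came near them. The networks found the driver and the pliers within a few pixels of their first positions. The tip cleaner looked unmoved in the side pictures, but the top camera gave only a weak, wrong match for it, and it missed the pliers.

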